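# Click a plug-in module home and lock it with the long T-key

## Robot

A 7-joint arm with a two-finger parallel gripper is mounted at the origin on the work surface. World frame = base frame: x ahead of the robot, y to its left, z up, the work surface at z = 0. Lengths are in m, angles in rad, forces in N, time in s.
With the tool pointing down it reaches from about 0.425 to 0.925 m from the base axis. Payload 6.8 kg.
Tool frame: the origin (TCP) lies midway between the tips of the shut fingers; the grasp point (between the pads) lies 19 mm behind it; z points along the fingers, y is the line along which they close (so a half turn about z gives the same grasp; the last joint's range is limited). The gripper opens to 85 mm and grips with 20 to 120 N. Pads are 22 mm wide; open, the fingers measure 114 mm over their backs; the gripper's body (76 mm by 85 mm) begins 54 mm behind the grasp point. The pads swing forward as they close: fully open they stand 13 mm farther back than shut.
Start: joints at [1.167, 0.477, 0.022, 1.555, -0.011, 1.109, -0.083], TCP at [0.197, -0.646, 0.231] pointing down, gripper open.
Joint ranges: [-2.96, 2.96], [-0.34, 2.1], [-1.41, 1.46], [0.24, 2.44], [-1.37, 4.51], [0.17, 1.92], [-2.96, 2.96]. Speed limits (rad/s): [2.39, 2.39, 3.14, 3.14, 3.14, 3.14, 3.14].

## Interface

Orientations are given as a rotation vector (axis times angle).
In Python, from bench import r gives the robot as it stands. The module is installed in compiled form; this text tells all that it offers.
- The arm moves only by the tool apply_moves, never from a script. Its argument "rows" is a list of rows, each a list of 6 numbers: the shift along the tool's x, y, z scaled (see below), then the turn, a rotation vector about the tool's x, y, z scaled (see below). A call has 1 to 5 rows; each row is the pose to reach, as a shift and turn from the pose commanded when the call began, along the tool's axes at that moment; what a row does not reach only later rows make up. The controller multiplies each number of a shift by 0.25 m and each number of a turn by 90 degrees. A row lasts 1/8 s, in which the tool goes at most 62.5 mm and 10.7 degrees, less where a joint would pass 70% of its speed; a pose out of reach is approached as far as the arm can. A call with a number of a shift or a turn outside -1 to 1 is refused whole. A call with a gripper value outside its range is refused whole. "claw" is the opening, from 0 (shut) to 1 (fully open), set as the call begins (left out, the last holds). The fingers move at their own pace and stop on an object; "newtons" is the grip in N (left out, the last holds). Time passes only in rows, so rows that repeat a pose let the fingers close. It gives the time, the measured TCP pose, the force, the opening and the grip force at its end, in the units of the state.
- r.get_obs(): the state, without advancing time (a new reading comes with each control period).
- r.grab_frame(name): name is "scene" or "top" or "wrist"; returns a dict with "pixels" (384x512x3 uint8, red, green, blue), "intrinsics" (3x3 intrinsics, pixels), "eye" and "attitude" of the camera in the world. Camera axes: x right, y up, looking along -z (the intrinsics and any distortion apply to the point x, -y, -z); pixel columns grow to the right and rows downward; lengths in m; the calibration is good to about 2 mm. A picture is of the moment at which its call begins. There is no depth.
- r.hand_in(): hands the job in; it is judged then, once.
Trained networks look in a picture, given as the dict that the camera call returned (one of the last four; its "shot" number tells which), for a name from the list of things; names that differ only in an ending like _2 or _b are one class to them, and where a whole thing is asked for, a point or a joint stands for the part that bears it (a point fixed in the world has none). Each returns a list of dicts, best first, with "conf" (0 to 1); they miss things now and then, are a little off and sometimes report something else, mostly with a low value. They report only what shows in the picture. A call takes as long as a camera call. They do not tell look-alikes from the thing itself.
- r.search_frame(picture, thing): "rect" ([left, top, width, height] in pixels, round what is visible of it).
- r.outline_of(picture, thing): "pixels" (384x512 bool, what is visible of it) and "rect" ([left, top, width, height] in pixels, round what is visible of it).
- r.landmark_of(picture, thing): "point" ([column, row] in pixels: a listed point, or the origin of a listed thing).
The state is a dict: "clock": time; "joints": joint angles; "qvel": joint speeds; "tau": joint torques, N m; "tcp_pos": TCP position; "orientation": TCP orientation; "contact_force": force on the tool from outside, world axes, zero at the start; "moment": the same for the moment, N m; "grip_width": finger opening in m; "gripper_force": force on a finger pad.
Only numpy, scipy, OpenCV 4.12 (cv2) and the standard library are available. Lean on these libraries where they do the work, as an engineer would, in place of code of your own. Each camera call takes 0.05 s, during which the arm holds its last target. There are 200 camera calls.

## Task

On the test dock, push the plug-in module along its guide up to the end stop until the spring catch clicks in behind its front plate. Then take the long T-key from its fork stand, lower it down the tower's shaft right over the square stem, and turn it clockwise (seen from above) to the stop, so that the locking arm swings in behind the front plate. Finally draw the key out and hang it back in the fork stand by its crossbar, and leave the other things on the bench where they are.

Things in the scene. Friction and masses are not known exactly. Their poses are not given: they have to be found in the camera images.
- dock: Fixed dark steel base, 275 mm long, floor 12 mm above the table. Origin on the table; +x is the way the module slides in. Guide channel along x, centred on y = 0, 80 mm between rails; rails from x = -126 (flared mouth) to 105 mm, tops 44 mm above the table. End stop wall at x = 105 mm, 46 mm high. A tower stands beside it at x = 70, y = -75 mm.
- module_mid (a point): Centre of the loose plug-in module, 130 mm along x, 56 mm high, about 0.5 kg, starting in the channel short of the stop. Front plate (+x, 25 mm thick) and rear plate (20 mm) are 76 mm wide; the waist between is 52 mm wide, so each side has a recess behind the front plate. Home, its front touches the end stop: centre at dock x = 40 mm, 40 mm above the table. z up.
- module_rear (a point): Centre of the module's flat rear face (76 x 56 mm), the face to push on; 65 mm behind the module's centre, same axes. At dock x = -25 mm when home.
- catch (a joint): Spring catch in the +y rail of the dock, a ramped steel pawl. Value in m: 0 = out into the channel (rest), about 0.008 while the front plate passes it. Pushing the module past takes under 15 N. It springs out when the module is 4 mm short of the stop or nearer.
- catch_nose (a point): Corner of the catch's nose that holds the front plate from behind; 22 mm above the table, at dock x = 76, y = 30 mm at rest.
- stem (a joint): Upright steel stem at the bottom of the tower's shaft. Value in rad, growing clockwise seen from above: starts at 0 to 0.15 (unlocked), hard stop at 1.1 (locked, its arm pointing square across into the channel). It stays where it is left; about 0.15 N m turns it.
- stem_top (a point): Top centre of the stem on the shaft's axis, 62 mm above the table. z up; x along the locking arm fixed to the stem's foot (45 mm long, 12 wide, 16 to 27 mm above the table). The stem is 16 mm square, sides parallel to x and y, its top 8 mm tapering to 9 mm. It rises from a round flange 30 mm above the table, on which the key's lower end rests when fully down.
- shaft_mouth (a point): Centre of the shaft's open mouth, 130 mm above the table, at the top of the tower: an upright round aluminium tube, 62 mm outside, 52 mm inside.
- key_bar (a point): Centre of the crossbar of the loose steel T-key (0.32 kg), the place to grip: bar 100 mm along the key's y, 14 mm thick along x, 22 mm high. The key hangs upright, z up. Below the bar a 16 mm round shank, then a 28 mm square socket. The key's lower end is 146 mm below this point; fully down on the stem, this point is 176 mm above the table.
- key_socket (a point): Centre of the key's lower end: the mouth of a square hole 18.6 mm wide, 30 mm deep, sides parallel to the key's x and y. It fits over the stem in any of four positions, with up to 0.18 rad of play either way.
- stand: Fixed fork stand for the key, base 90 x 110 mm. Origin on the table under its centre, z up. Two uprights at y = +-38 mm (10 mm along y, 34 along x), tops 150 mm above the table, carry the crossbar, which lies along the stand's y between ears 10 mm high, 22 mm apart along x. Open along x between the uprights.
- stand_rest (a point): Where the centre of the key's crossbar belongs when the key hangs in the stand: 161 mm above the table, on the stand's axis; same axes as the stand.
- mug_mid (a point): Bystander: white mug, 80 mm across, 95 mm tall; point at half height.
- spool_mid (a point): Bystander: grey solder spool, 60 mm across, 50 mm tall; point at half height.
- can_mid (a point): Bystander: white spray can, 56 mm across, 130 mm tall; point at half height.
- screwdriver_mid (a point): Bystander: black-handled screwdriver lying down, 190 mm long along its x; point at its middle.
- meter_mid (a point): Bystander: black hand multimeter lying flat, 150 x 78 x 34 mm; point at its centre.
- tray: Bystander: fixed grey parts tray, 120 x 150 mm, 45 mm high; origin under its centre. It stands on one side of the dock, the key stand on the other.
Things that resemble listed ones, but are neither listed nor needed, are in the scene too. Leave any turquoise or yellow look-alike of the part that bears key_bar alone.

How it is judged:
On the way, in this order (a step that is already met when the one before it is completed fails the run):
1. the module is pushed home (within 5 mm of the stop) and the catch has sprung out behind its front plate (x of module_mid in the frame of dock above 0.035 m and z of module_mid in the frame of dock below 0.044 m and value of joint catch below 0.003 m), for 0.2 s.
2. the key stands upright in the shaft, its socket at least 20 mm down over the stem, the stem not yet turned (all of step 1 and horizontal distance between key_socket and stem_top below 0.006 m and z of key_socket in the frame of dock below 0.042 m and angle between key_bar's own z axis and vertical below 0.12 rad and value of joint stem below 0.6 rad), for 0.1 s.
3. with the key down on it, the stem is turned to the locked position (over 1.0 rad) (all of step 1 and horizontal distance between key_socket and stem_top below 0.006 m and z of key_socket in the frame of dock below 0.042 m and angle between key_bar's own z axis and vertical below 0.12 rad and value of joint stem above 1 rad), for 0.1 s.
At the end, for the whole second after the job is handed in: The module is within 5 mm of the end stop and flat in the guide, the catch is out behind its front plate, the stem is at its locked stop (over 1.0 rad), and the key hangs upright in the fork stand by its crossbar (within 25 mm, 0.2 rad), released (all of step 1 and value of joint stem above 1 rad and horizontal distance between key_bar and stand_rest below 0.025 m and z of key_bar in the frame of stand between 0.157 and 0.167 m and angle between key_bar's own z axis and vertical below 0.12 rad and angle between the y axis of key_bar and the y axis of stand, either way round below 0.2 rad); the robot touches nothing.
It fails at once if a bystander (mug, spool, can, screwdriver or multimeter) is shoved more than 40 mm (distance of any of mug_mid, spool_mid, can_mid, screwdriver_mid, meter_mid from where it was at the start of the episode above 0.04 m).
It also fails if it takes over 72 s, if anything falls off the work surface, if the arm or the gripper's body presses on something with over 40 N, if the wrist force passes 120 N, or if a joint passes its speed limit or range.

## Working session

There is one attempt and no reset: what is moved stays moved. The work goes in short steps, Python scripts to look and compute and a tool call to move; the robot and the scene stay as the last step left them, time stands still between calls to the robot, and variables do not carry over. Pictures are saved under pics/ and viewed, at most 10 in all, crops included, and the job is handed in when it is done.

Besides the shell and the picture viewer there is one more tool, called after "Emit:" as name([rows], argument=value, ...), one row to a line, values as JSON. apply_moves: Moves the arm, as the interface text tells. Its arguments: {"type":"object","properties":{"rows":{"type":"array","items":{"type":"array","items":{"type":"number"}}},"claw":{"type":"number"},"newtons":{"type":"number"}},"required":["rows"]}

```bash
mkdir -p pics; cat > h.py <<'E'
import numpy as np, cv2
from scipy.spatial.transform import Rotation as R
from bench import r
def att(c):
    a=np.array(c["attitude"],float)
    return a if a.shape==(3,3) else R.from_rotvec(a).as_matrix() if a.size==3 else R.from_quat(a).as_matrix()
def ray(c,p):
    K=np.array(c["intrinsics"]);d=np.linalg.inv(K)@[p[0],p[1],1.];d=att(c)@[d[0],-d[1],-d[2]]
    return np.array(c["eye"]),d/np.linalg.norm(d)
def atz(c,p,z):
    e,d=ray(c,p);return e+d*(z-e[2])/d[2]
def proj(c,P):
    q=att(c).T@(np.array(P)-c["eye"]);k=np.array(c["intrinsics"])@[q[0],-q[1],-q[2]];return k[:2]/k[2]
def tri(l):
    A=0;b=0
    for c,p in l:
        e,d=ray(c,p);M=np.eye(3)-np.outer(d,d);A=A+M;b=b+M@e
    return np.linalg.solve(A,b)
def save(c,n): cv2.imwrite(f"pics/{n}.png",c["pixels"][:,:,::-1])
E
python3 - <<'E'
from h import *
np.set_printoptions(precision=4,suppress=True)
cs={n:r.grab_frame(n) for n in("scene","top")}
a=cs["top"];print({k:(v if k!="pixels" else v.shape) for k,v in a.items()}); print(cs["scene"]["eye"])
Z=dict(dock=0,module_mid=.04,module_rear=.04,catch_nose=.022,stem_top=.062,shaft_mouth=.13,key_bar=.161,stand=0,stand_rest=.161,mug_mid=.047,spool_mid=.025,can_mid=.065,screwdriver_mid=.015,meter_mid=.017,tray=0)
for t,z in Z.items():
    for n,c in cs.items():
        for d in r.landmark_of(c,t)[:3]: print(t,n,np.round(d["point"],1),round(d["conf"],2),atz(c,d["point"],z))
for n,c in cs.items(): save(c,n+"0")
im=np.hstack([cs["scene"]["pixels"],cs["top"]["pixels"]])
print(r.get_obs())
E
```

```text
{'pixels': (384, 512, 3), 'intrinsics': array([[452.8025,   0.    , 256.799 ],
       [  0.    , 452.8025, 191.4324],
       [  0.    ,   0.    ,   1.    ]]), 'eye': array([ 0.3434, -0.0093,  1.1203]), 'attitude': array([ 0.1213, -0.1306, -1.5594]), 'shot': 2}
[1.0973 0.1101 0.9429]
dock scene [264.1 239.3] 0.9 [0.5753 0.0201 0.    ]
dock top [245.7 172.5] 0.69 [0.573  0.0131 0.    ]
module_mid scene [263.4 221.7] 0.91 [0.5501 0.0121 0.04  ]
module_mid top [244.8 183.1] 0.72 [0.5386 0.0142 0.04  ]
module_mid top [325.  259.3] 0.29 [ 0.3573 -0.1773  0.04  ]
module_mid top [107.5 191. ] 0.2 [0.5165 0.3451 0.04  ]
module_rear scene [269.5 192.8] 0.8 [0.4625 0.0093 0.04  ]
module_rear top [242.9 209.3] 0.63 [0.4746 0.018  0.04  ]
catch_nose scene [276.8 263.3] 0.44 [0.6433 0.0643 0.022 ]
catch_nose scene [397.1 196.5] 0.36 [0.3877 0.3321 0.022 ]
catch_nose top [227.  139.5] 0.46 [0.6523 0.0604 0.022 ]
stem_top top [268.6 132.1] 0.46 [ 0.6605 -0.0424  0.062 ]
shaft_mouth scene [226.5 235.1] 0.76 [ 0.655  -0.0481  0.13  ]
shaft_mouth scene [263.2 239.6] 0.27 [0.6484 0.0308 0.13  ]
shaft_mo
[... 1406 characters left out ...]
9 0.2937 0.017 ]
meter_mid top [127. 200.] 0.27 [0.4982 0.3035 0.017 ]
tray scene [151.5 184. ] 0.9 [ 0.4764 -0.3094  0.    ]
tray top [370.5 210.5] 0.88 [ 0.479  -0.2991  0.    ]
{'clock': 1.6, 'joints': array([ 1.1669,  0.477 ,  0.0224,  1.5554, -0.0115,  1.1093, -0.0831]), 'qvel': array([-0.0006,  0.0006,  0.0003, -0.0005,  0.0009, -0.0001,  0.001 ]), 'tau': array([  0.0001, -59.6319,   1.6064, -28.154 ,   0.0125,   0.0017,
        -0.    ]), 'tcp_pos': array([ 0.1968, -0.6457,  0.2313]), 'orientation': array([3.1073, 0.4628, 0.    ]), 'contact_force': array([ 0.3532, -0.6661, -0.2929]), 'moment': array([ 0.0138,  0.0381, -0.0307]), 'gripper_force': 0.0, 'grip_width': 0.08532464163031334}
```

View pictures.

View pics/top0.png

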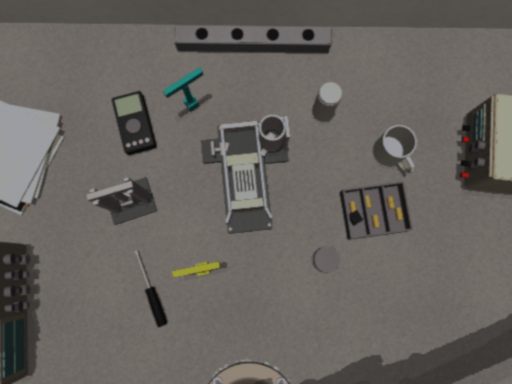

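View pics/scene0.png

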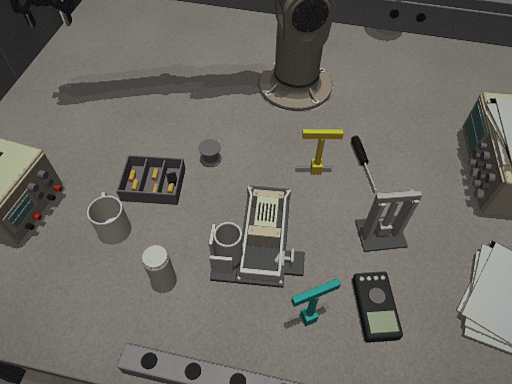

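Emit:
apply_moves([
  [0.15,-0.175,-0.03,0,0,0],
  [0.3,-0.35,-0.06,0,0,0],
  [0.45,-0.525,-0.09,0,0,0],
  [0.59,-0.7,-0.1,0,0,0],
], claw=0)

```text
clock: 2.1
tcp_pos: [0.2879, -0.4337, 0.257]
orientation: [3.106, 0.463, 0.001]
contact_force: [0.3, -0.2, 0.0]
grip_width: 0.0123
gripper_force: 0.0
```

Emit:
apply_moves([
  [0.15,-0.175,-0.03,0,0,0],
  [0.3,-0.35,-0.06,0,0,0],
  [0.45,-0.525,-0.09,0,0,0],
  [0.59,-0.7,-0.1,0,0,0],
])

```text
clock: 2.6
tcp_pos: [0.3779, -0.2232, 0.2822]
orientation: [3.106, 0.463, 0.002]
contact_force: [0.7, -0.9, 0.5]
grip_width: 0.0001
gripper_force: 0.0
```

Emit:
apply_moves([
  [0.15,-0.175,-0.03,0,0,0.06],
  [0.3,-0.35,-0.06,0,0,0.12],
  [0.45,-0.525,-0.09,0,0,0.188],
  [0.59,-0.7,-0.1,0,0,0.188],
  [0.59,-0.7,-0.1,0,0,0.188],
])

```text
clock: 3.22
tcp_pos: [0.4682, -0.0098, 0.307]
orientation: [-3.14, -0.013, -0.003]
contact_force: [0.3, -1.3, 0.4]
grip_width: -0.0
gripper_force: 0.0
```

```bash
python3 - <<'E'
from h import *
np.set_printoptions(precision=4,suppress=True)
o=r.get_obs();print(o["tcp_pos"],o["orientation"],o["joints"])
c=r.grab_frame("wrist");save(c,"w1");print(c["eye"],att(c))
for t,z in dict(dock=0,module_mid=.04,module_rear=.04,catch_nose=.022,stem_top=.062,shaft_mouth=.13).items():
    for d in r.landmark_of(c,t)[:2]: print(t,np.round(d["point"],1),round(d["conf"],2),atz(c,d["point"],z))
E
```

```text
[ 0.4682 -0.0098  0.307 ] [-3.1399 -0.0134 -0.0028] [ 0.3529  0.0924 -0.4911  1.9063  0.0461  1.1522 -1.7174]
[ 0.5403 -0.0091  0.4489] [[ 0.0072  0.9591  0.2831]
 [-1.      0.0073  0.0007]
 [-0.0014 -0.2831  0.9591]]
module_mid [239.7 114.2] 0.63 [0.5373 0.0135 0.04  ]
module_rear [242.6 160.6] 0.83 [0.4729 0.0098 0.04  ]
catch_nose [206.8  29.1] 0.81 [0.6457 0.0573 0.022 ]
catch_nose [109.3 263.7] 0.3 [0.2941 0.2357 0.022 ]
stem_top [284.2  16.3] 0.66 [ 0.65   -0.0418  0.062 ]
```

View pics/w1.png

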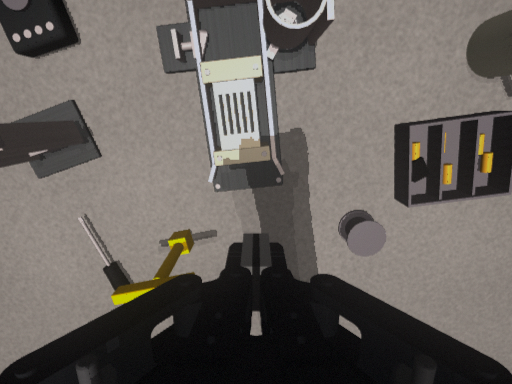

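```bash
python3 - <<'E'
from h import *
np.set_printoptions(precision=4,suppress=True)
c=r.grab_frame("wrist")
def yaw(a,b,z):
    A,B=atz(c,a,z),atz(c,b,z);print(A,B,np.arctan2(B[1]-A[1],B[0]-A[0]))
for thing,z in(("module_mid",.068),("dock",.0)):
    d=r.outline_of(c,thing)[0];m=d["pixels"].astype(np.uint8);print(thing,d["conf"],d["rect"])
    if thing=="module_mid":
        m=cv2.morphologyEx(m,cv2.MORPH_OPEN,np.ones((3,3)))
        cn=max(cv2.findContours(m,0,1)[0],key=len)[:,0]
        W=np.array([atz(c,p,z)[:2] for p in cn],np.float32)*1000
        print(cv2.minAreaRect(W))
g=cv2.cvtColor(c["pixels"],cv2.COLOR_RGB2GRAY)
L=cv2.createLineSegmentDetector().detect(g)[0][:,0]
for l in L:
    if 150<l[0]<330 and max(l[1],l[3])<200 and np.hypot(l[2]-l[0],l[3]-l[1])>35: print(np.round(l));yaw(l[:2],l[2:],.044)
E
```

```text
module_mid 0.8 [191.4, 58.1, 74.1, 107.1]
((538.6251831054688, 16.44875717163086), (129.7779541015625, 75.53434753417969), 6.587050914764404)
dock 0.85 [149.3, 0.0, 177.7, 192.0]
[260.  48. 254.   0.]
[ 0.617  -0.0213  0.044 ] [ 0.6696 -0.0147  0.044 ] 0.12451948295274037
[194.  60. 185.   0.]
[0.6026 0.0637 0.044 ] [0.67   0.0708 0.044 ] 0.10450819618033684
[250.   1. 267. 158.]
[ 0.6696 -0.0094  0.044 ] [ 0.475  -0.0322  0.044 ] -3.025188815147549
[205.  82. 215. 148.]
[0.5766 0.0509 0.044 ] [0.4894 0.041  0.044 ] -3.028449139445305
[255. 144. 247.  77.]
[ 0.4948 -0.0145  0.044 ] [ 0.5828 -0.0043  0.044 ] 0.11559347912617823
[209. 149. 198.  81.]
[0.4882 0.0498 0.044 ] [0.5772 0.0601 0.044 ] 0.11483307248096115
[229.  92. 235. 131.]
[0.5642 0.019  0.044 ] [0.5135 0.0131 0.044 ] -3.0258672824754673
[215.  93. 221. 132.]
[0.5626 0.0379 0.044 ] [0.5119 0.0319 0.044 ] -3.024326874292678
[244.  89. 249. 128.]
[ 0.5671 -0.      0.044 ] [ 0.5168 -0.006   0.044 ] -3.0225283886879852
[223.  93. 228. 131.]
[0.5627 0.0283 0.044 ] [0.5134 0.0227 0.044 ] -3.029314054565518
[237.  91. 242. 130.]
[... 1078 characters left out ...]
893 0.1119 0.044 ] [0.6431 0.1183 0.044 ] 0.11757490537831179
[268.  73. 274. 129.]
[ 0.5871 -0.0327  0.044 ] [ 0.5152 -0.0414  0.044 ] -3.0211659430343016
[304. 132. 309. 167.]
[ 0.5118 -0.0824  0.044 ] [ 0.4624 -0.0919  0.044 ] -2.95093110278695
[249. 186. 212. 191.]
[ 0.4339 -0.0065  0.044 ] [0.4272 0.0491 0.044 ] 1.6913436796756918
[205. 164. 189.  72.]
[0.4668 0.0572 0.044 ] [0.5889 0.071  0.044 ] 0.11303078173808928
[243.  77. 208.  82.]
[0.5823 0.0004 0.044 ] [0.577  0.0468 0.044 ] 1.6856780676273773
[271.  69. 307.  64.]
[ 0.5923 -0.0355  0.044 ] [ 0.5978 -0.0826  0.044 ] -1.4543574411402977
[252.  96. 257. 133.]
[ 0.5592 -0.0115  0.044 ] [ 0.5102 -0.0173  0.044 ] -3.0246594069291426
```

Emit:
apply_moves([
  [-0.04,-0.03,0.25,0,0,-0.034],
  [-0.08,-0.063,0.5,0,0,-0.068],
  [-0.08,-0.063,0.75,0,0,-0.068],
  [-0.08,-0.063,0.9,0,0,-0.068],
  [-0.08,-0.063,0.9,0,0,-0.068],
])

```text
clock: 4.35
tcp_pos: [0.4448, 0.001, 0.0792]
orientation: [-3.137, -0.169, 0.01]
contact_force: [0.3, 0.5, 0.8]
grip_width: -0.0002
gripper_force: 0.0
```

```bash
python3 - <<'E'
from h import *
np.set_printoptions(precision=4,suppress=True)
o=r.get_obs();print(o["tcp_pos"],o["orientation"],o["contact_force"],2*np.arctan2(o["orientation"][1],o["orientation"][0]))
E
```

```text
[0.4448 0.001  0.0792] [-3.1366 -0.1688  0.0096] [0.3329 0.4825 0.8469] -6.175653770521514
```

Emit:
apply_moves([
  [0.014,-0.018,0.1,0,0,-0.005],
  [0.014,-0.018,0.177,0,0,-0.005],
  [0.014,-0.018,0.177,0,0,-0.005],
])

```text
clock: 4.72
tcp_pos: [0.4507, 0.006, 0.038]
orientation: [3.136, 0.18, 0.001]
contact_force: [-0.2, 0.6, 0.0]
grip_width: -0.0003
gripper_force: 0.0
```

Emit:
apply_moves([
  [0.06,0,0,0,0,0],
  [0.12,0,0,0,0,0],
  [0.18,0,0,0,0,0],
  [0.24,0,0,0,0,0],
  [0.28,0,0,0,0,0],
])

```text
clock: 5.35
tcp_pos: [0.5189, 0.0135, 0.037]
orientation: [3.135, 0.18, -0.006]
contact_force: [-9.0, -2.3, 6.8]
grip_width: -0.0
gripper_force: 4.7
```

Emit:
apply_moves([
  [0.02,0,0,0,0,0],
  [0.04,0,0,0,0,0],
  [0.06,0,0,0,0,0],
  [0.06,0,0,0,0,0],
])

```text
clock: 5.85
tcp_pos: [0.5357, 0.0159, 0.0374]
orientation: [-3.136, -0.18, -0.002]
contact_force: [-0.8, -0.7, -1.0]
grip_width: -0.0004
gripper_force: 0.6
```

Emit:
apply_moves([
  [0.012,0,0,0,0,0],
  [0.024,0,0,0,0,0],
  [0.024,0,0,0,0,0],
])

```text
clock: 6.22
tcp_pos: [0.5365, 0.0156, 0.0365]
orientation: [3.134, 0.18, -0.013]
contact_force: [-13.2, -1.0, 8.8]
grip_width: -0.0002
gripper_force: 6.6
```

Emit:
apply_moves([
  [-0.06,0,0,0,0,0],
  [-0.12,0,-0.1,0,0,0],
  [-0.12,0,-0.35,0,0,0],
  [-0.12,0,-0.6,0,0,0],
  [-0.12,0,-0.85,0,0,0],
], claw=1)

```text
clock: 6.85
tcp_pos: [0.5111, 0.0132, 0.2522]
orientation: [-3.136, -0.181, -0.005]
contact_force: [1.0, -0.6, -0.9]
grip_width: 0.0853
gripper_force: 0.0
```

Emit:
apply_moves([
  [0.1,0.1,-0.2,0,0,0],
  [0.2,0.3,-0.24,0,0,0],
  [0.27,0.3,-0.24,0,0,0],
  [0.27,0.3,-0.24,0,0,0],
])

```text
clock: 7.35
tcp_pos: [0.5874, -0.0536, 0.3097]
orientation: [-3.136, -0.18, -0.003]
contact_force: [-0.6, 0.0, -0.2]
grip_width: 0.0856
gripper_force: 0.0
```

```bash
python3 - <<'E'
from h import *
np.set_printoptions(precision=4,suppress=True)
o=r.get_obs();print(o["tcp_pos"],o["orientation"])
c=r.grab_frame("wrist");save(c,"w2");print(c["eye"])
for t,z in dict(dock=0,module_mid=.04,catch_nose=.022,stem_top=.062,shaft_mouth=.13).items():
    for d in r.landmark_of(c,t)[:2]: print(t,np.round(d["point"],1),round(d["conf"],2),atz(c,d["point"],z))
m=r.outline_of(c,"module_mid")[0]["pixels"].astype(np.uint8)
cn=max(cv2.findContours(m,0,1)[0],key=len)[:,0]
print(cv2.minAreaRect(np.array([atz(c,p,.068)[:2] for p in cn],np.float32)*1000))
E
```

```text
[ 0.5874 -0.0536  0.3097] [-3.1357 -0.1803 -0.003 ]
[ 0.6589 -0.0451  0.4517]
module_mid [ 33.8 192.6] 0.61 [0.5061 0.2726 0.04  ]
module_mid [201.4 140.6] 0.6 [0.6115 0.0273 0.04  ]
catch_nose [184.3 112.8] 0.4 [0.6462 0.0575 0.022 ]
stem_top [254.4 117.5] 0.7 [ 0.6519 -0.0442  0.062 ]
shaft_mouth [255.9 116.5] 0.61 [ 0.6544 -0.0458  0.13  ]
((612.391357421875, 21.786497116088867), (128.47677612304688, 77.42130279541016), 6.2410664558410645)
```

View pics/w2.png

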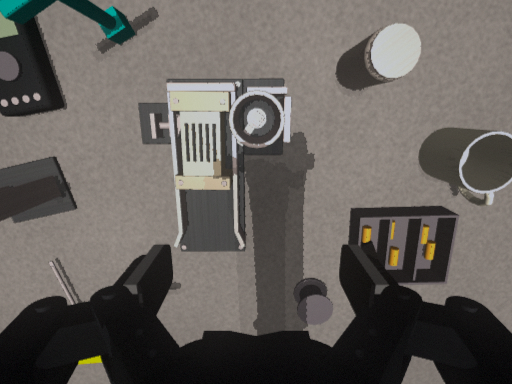

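```bash
python3 - <<'E'
from h import *
im=cv2.imread("pics/w2.png")[80:155,220:295]
cv2.imwrite("pics/w2c.png",cv2.resize(im,None,fx=8,fy=8,interpolation=cv2.INTER_CUBIC))
E
```

```text
(no output)
```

View pics/w2c.png

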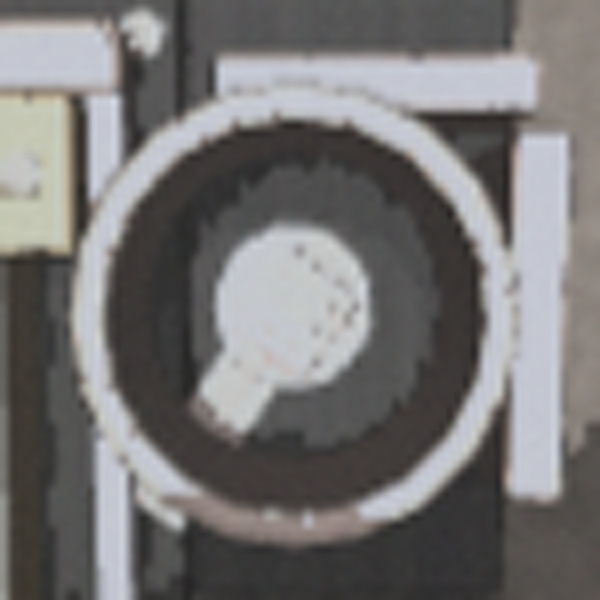

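```bash
python3 - <<'E'
from h import *
np.set_printoptions(precision=4,suppress=True)
c=r.grab_frame("wrist")
print(atz(c,(257,119.2),.13),atz(c,(256.6,118.1),.062),atz(c,(256.6,118.1),.03))
a=np.array([[230,405],[243,440],[190,407]])/8+[220,80]
S=atz(c,(256.6,118.1),.045)
# two arm side edges
for p,q in(((205,395),(233,350)),((243,435),(272,385))):
    A,B=[atz(c,np.array(k)/8+[220,80],.027) for k in(p,q)]
    print(np.arctan2(*(A-B)[1::-1]))
A=atz(c,np.array([220,415])/8+[220,80],.027);print(A,np.arctan2(*(A-S)[1::-1]))
# stand region via other cameras
for n in("scene","top"):
    d=r.grab_frame(n)
    for t,z in dict(stand_rest=.161,stand=0,key_bar=.161,shaft_mouth=.13).items():
        for k in r.landmark_of(d,t)[:3]: print(t,n,np.round(k["point"]),round(k["conf"],2),atz(d,k["point"],z))
E
```

```text
[ 0.6499 -0.0472  0.13  ] [ 0.6496 -0.047   0.062 ] [ 0.6489 -0.0472  0.03  ]
2.6810586417707176
2.717762200591789
[ 0.6281 -0.0363  0.027 ] 2.6677309622430925
stand_rest scene [398. 195.] 0.71 [0.4901 0.3    0.161 ]
stand scene [380. 236.] 0.72 [0.5014 0.2997 0.    ]
stand scene [363. 167.] 0.59 [0.29   0.2416 0.    ]
stand scene [266. 218.] 0.41 [0.5137 0.0114 0.    ]
key_bar scene [316. 290.] 0.9 [0.7514 0.1552 0.161 ]
key_bar scene [322. 137.] 0.62 [0.357  0.1132 0.161 ]
key_bar scene [398. 197.] 0.6 [0.4966 0.3017 0.161 ]
shaft_mouth scene [227. 233.] 0.74 [ 0.6489 -0.0481  0.13  ]
shaft_mouth scene [399. 197.] 0.72 [0.4725 0.3104 0.13  ]
stand_rest top [108. 186.] 0.87 [0.5071 0.3049 0.161 ]
stand top [130. 202.] 0.88 [0.4963 0.2996 0.    ]
key_bar top [198. 271.] 0.8 [0.3303 0.1068 0.161 ]
key_bar top [183.  82.] 0.78 [0.7457 0.1521 0.161 ]
key_bar top [112. 192.] 0.74 [0.4959 0.2951 0.161 ]
shaft_mouth top [271. 132.] 0.75 [ 0.6404 -0.0466  0.13  ]
shaft_mouth top [243. 179.] 0.23 [0.5309 0.0157 0.13  ]
```

Emit:
apply_moves([
  [-0.01,-0.13,0,0,0,-0.118],
  [-0.03,-0.25,0,0,0,-0.236],
  [-0.04,-0.38,0,0,0,-0.354],
  [-0.05,-0.5,0,0,0,-0.472],
  [-0.07,-0.63,0,0,0,-0.59],
])

```text
clock: 8.88
tcp_pos: [0.5507, 0.1015, 0.3096]
orientation: [2.72, 1.571, 0.0]
contact_force: [-0.1, 0.5, -0.3]
grip_width: 0.0853
gripper_force: 0.0
```

Emit:
apply_moves([
  [0.1,-0.09,0,0,0,-0.118],
  [0.2,-0.18,0,0,0,-0.236],
  [0.3,-0.27,0,0,0,-0.354],
  [0.46,-0.43,0,0,0,-0.472],
  [0.46,-0.43,0,0,0,-0.55],
])

```text
clock: 9.5
tcp_pos: [0.5134, 0.2597, 0.3102]
orientation: [-1.802, -2.571, -0.004]
contact_force: [1.0, -1.1, -0.4]
grip_width: 0.0856
gripper_force: 0.0
```

Emit:
apply_moves([
  [0,0,0,0,0,0],
  [0,0,0,0,0,0],
])

```text
clock: 9.75
tcp_pos: [0.5165, 0.2533, 0.3094]
orientation: [1.825, 2.557, -0.001]
contact_force: [0.3, -0.7, 0.0]
grip_width: 0.0854
gripper_force: 0.0
```

```bash
python3 - <<'E'
from h import *
np.set_printoptions(precision=4,suppress=True)
o=r.get_obs();print(o["tcp_pos"],o["orientation"],o["joints"],2*np.arctan2(o["orientation"][1],o["orientation"][0]))
c=r.grab_frame("wrist");save(c,"w3");print(c["eye"])
for t,z in dict(stand=0,stand_rest=.161,key_bar=.161).items():
    for d in r.landmark_of(c,t)[:2]: print(t,np.round(d["point"],1),round(d["conf"],2),atz(c,d["point"],z))
g=cv2.cvtColor(c["pixels"],cv2.COLOR_RGB2GRAY)
L=cv2.createLineSegmentDetector().detect(g)[0][:,0]
for l in L:
    A,B=atz(c,l[:2],.172),atz(c,l[2:],.172)
    if np.linalg.norm(A-B)>.03 and np.linalg.norm((A+B)[:2]/2-[.5,.3])<.08: print(np.round(l),A[:2],B[:2],np.arctan2(*(B-A)[1::-1])%np.pi)
E
```

```text
[0.5165 0.2533 0.3094] [ 1.8251  2.5568 -0.0008] [ 0.1359  0.3784 -0.9082  1.6575  0.3114  1.2593 -0.5039] 1.9017037274357833
[0.493  0.3221 0.4511]
stand [252.4 126.1] 0.61 [0.4949 0.2999 0.    ]
stand_rest [252.7 136.1] 0.76 [0.4976 0.2987 0.161 ]
key_bar [251.8 134.8] 0.86 [0.4964 0.2996 0.161 ]
key_bar [ 70.4 240.8] 0.72 [0.3421 0.1244 0.161 ]
[258. 116. 258.  81.] [0.4961 0.3191] [0.4859 0.3481] 1.9080821167893829
[257. 182. 257. 116.] [0.516  0.2581] [0.4952 0.3188] 1.899951242346937
[320. 187. 325. 144.] [0.5783 0.2737] [0.5664 0.3149] 1.8523348081316016
[225. 161. 222.  89.] [0.4789 0.2681] [0.4569 0.3303] 1.9112551996175913
[284.  88. 282. 163.] [0.5107 0.3498] [0.5336 0.2842] 1.9059592620396921
[275. 197. 243. 212.] [0.5389 0.2489] [0.5132 0.2228] 0.7945042119963106
```

View pics/w3.png

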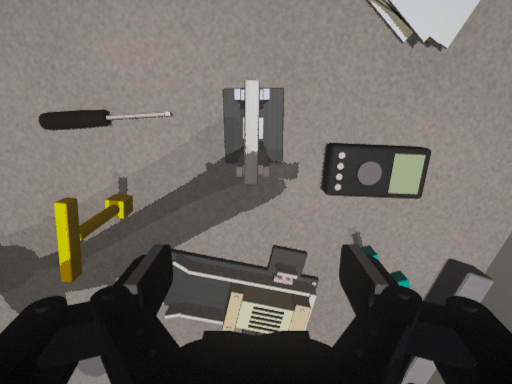

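Emit:
apply_moves([
  [0.1,-0.018,0,0,0,0],
  [0.205,-0.018,0.1,0,0,0],
  [0.205,-0.018,0.3,0,0,0],
  [0.205,-0.018,0.5,0,0,0],
  [0.205,-0.018,0.6,0,0,0],
])

```text
clock: 10.58
tcp_pos: [0.4941, 0.2998, 0.1568]
orientation: [-1.821, -2.559, 0.005]
contact_force: [0.2, 0.9, 0.9]
grip_width: 0.0854
gripper_force: 0.0
```

Emit:
apply_moves([
  [0,0,0.034,0,0,0],
  [0,0,0.034,0,0,0],
])

```text
clock: 10.82
tcp_pos: [0.4952, 0.3013, 0.1514]
orientation: [-1.821, -2.56, -0.0]
contact_force: [-0.1, 0.3, 0.5]
grip_width: 0.0852
gripper_force: 0.0
```

```bash
python3 - <<'E'
from h import *
np.set_printoptions(precision=4,suppress=True)
o=r.get_obs();print(o["tcp_pos"],2*np.arctan2(o["orientation"][1],o["orientation"][0]),R.from_rotvec(o["orientation"]).as_matrix()[:,2])
c=r.grab_frame("wrist");save(c,"w4")
print(proj(c,[.4955,.3003,.172]),proj(c,o["tcp_pos"]))
E
```

```text
[0.4952 0.3013 0.1514] -4.377856299893721 [ 0.0002  0.0002 -1.    ]
[255.8371 271.3542] [255.896  249.4766]
```

View pics/w4.png

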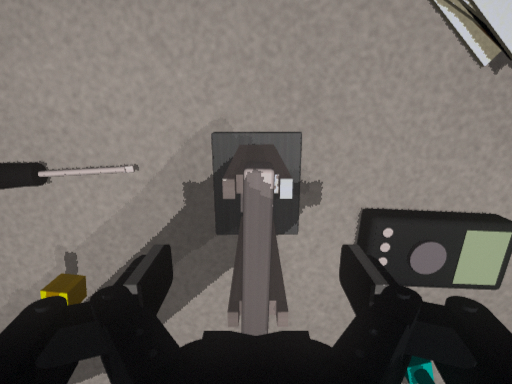

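Emit:
apply_moves([
  [0,0,0,0,0,0],
  [0,0,0,0,0,0],
  [0,0,0,0,0,0],
  [0,0,0,0,0,0],
  [0,0,0,0,0,0],
], claw=0, newtons=90)

```text
clock: 11.5
tcp_pos: [0.4952, 0.3014, 0.1515]
orientation: [1.82, 2.56, 0.001]
contact_force: [0.1, -0.9, 3.2]
grip_width: 0.0122
gripper_force: 88.5
```

Emit:
apply_moves([
  [0,0,-0.04,0,0,0],
  [0,0,-0.08,0,0,0],
  [0,0,-0.24,0,0,0],
  [0,0,-0.44,0,0,0],
  [0,0,-0.62,0,0,0],
])

```text
clock: 12.12
tcp_pos: [0.4946, 0.3013, 0.3081]
orientation: [1.819, 2.561, 0.001]
contact_force: [0.3, 0.0, -4.4]
grip_width: 0.0118
gripper_force: 88.3
```

Emit:
apply_moves([
  [0,0,0,0,0,0],
  [0,0,0,0,0,0],
])

```text
clock: 12.38
tcp_pos: [0.4945, 0.3006, 0.3053]
orientation: [1.82, 2.561, -0.002]
contact_force: [-0.3, 0.8, -3.9]
grip_width: 0.0117
gripper_force: 88.3
```

```bash
python3 - <<'E'
from h import *
np.set_printoptions(precision=4,suppress=True)
o=r.get_obs();print(o["tcp_pos"],(2*np.arctan2(o["orientation"][1],o["orientation"][0]))%6.283,R.from_rotvec(o["orientation"]).as_matrix()[:,2],o["grip_width"],o["joints"])
cs=[r.grab_frame(n) for n in("wrist","scene","top")]
for t in("key_bar","key_socket"):
    for n,c in zip("wst",cs):
        for d in r.landmark_of(c,t)[:3]: print(t,n,np.round(d["point"],1),round(d["conf"],2),proj(c,o["tcp_pos"]+[0,0,.01 if t=="key_bar" else -.136]))
h=np.hstack([cs[0]["pixels"],cs[1]["pixels"][100:,250:]] if 0 else [cs[0]["pixels"]]);save(cs[0],"w5")
E
```

```text
[0.4945 0.3006 0.3053] 1.9058066245733603 [-0.0008 -0.0012 -1.    ] 0.011676476210893573 [ 0.0486  0.3929 -0.9192  1.6542  0.3259  1.2587 -0.6008]
key_bar w [254.9 257. ] 0.84 [255.8993 258.4792]
key_bar w [ 81.1 280.5] 0.65 [255.8993 258.4792]
key_bar s [320.1 131.8] 0.86 [420.0829 150.3266]
key_bar s [316.2 291.3] 0.78 [420.0829 150.3266]
key_bar s [416.8 150.5] 0.67 [420.0829 150.3266]
key_bar t [181.8  82.7] 0.59 [ 82.7996 178.6913]
key_socket w [127.1 231.7] 0.75 [256.0246 186.7105]
key_socket w [362.6 279.2] 0.61 [256.0246 186.7105]
key_socket s [307.  319.3] 0.92 [399.0555 194.3669]
key_socket s [395.7 194.3] 0.8 [399.0555 194.3669]
key_socket s [316.8 169.6] 0.66 [399.0555 194.3669]
key_socket t [191.5 105.9] 0.96 [108.4396 191.5935]
key_socket t [133.6 200.9] 0.54 [108.4396 191.5935]
```

View pics/w5.png

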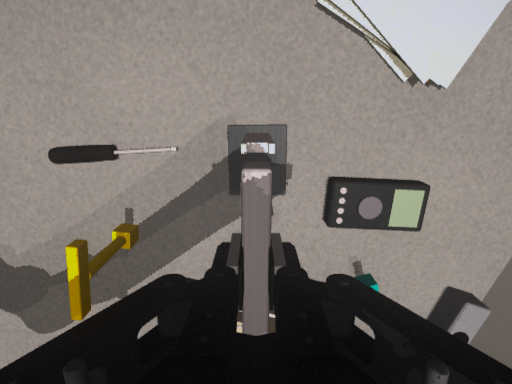

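```bash
python3 - <<'E'
from h import *
np.set_printoptions(precision=4,suppress=True)
o=r.get_obs();c=r.grab_frame("wrist");T=o["tcp_pos"];M=R.from_rotvec(o["orientation"]).as_matrix()
for dz in(-.001,.021):
  for s in(-.05,.05): print(dz,s,proj(c,T+M[:,0]*s+[0,0,dz]))
for row in(168,182,318,333): print(row,[((atz(c,(257,row),T[2]+dz)-T)@M[:,0]).round(4) for dz in(-.001,.021)])
g=c["pixels"][150:360,257].astype(int).mean(1); print(g.round().astype(int).tolist())
s=r.grab_frame("scene")
m=[d for d in r.outline_of(s,"key_bar") if d["pixels"][150:200,380:440].sum()>50]
for d in m: print(d["conf"],d["rect"]); 
cv2.imwrite("pics/sc.png",cv2.resize(s["pixels"][110:240,340:470,::-1],None,fx=4.5,fy=4.5,interpolation=cv2.INTER_CUBIC))
P=[T+M[:,0]*x+M[:,1]*y+[0,0,z] for x,y,z in((.05,0,.01),(-.05,0,.01),(0,0,.01),(0,0,-.136))]
print([((proj(s,p)-[340,110])*4.5).round(1) for p in P])
E
```

```text
-0.001 -0.05 [255.9968 323.8664]
-0.001 0.05 [255.8027 158.5754]
0.021 -0.05 [255.9944 353.5767]
0.021 0.05 [255.7663 166.6848]
168 [np.float64(0.0452), np.float64(0.0494)]
182 [np.float64(0.0379), np.float64(0.0432)]
318 [np.float64(-0.0458), np.float64(-0.0275)]
333 [np.float64(-0.0567), np.float64(-0.0368)]
[152, 150, 131, 66, 51, 49, 52, 52, 50, 51, 52, 57, 62, 62, 64, 66, 63, 65, 88, 140, 172, 184, 197, 204, 187, 138, 127, 126, 127, 125, 127, 127, 127, 121, 107, 108, 106, 107, 106, 109, 107, 107, 107, 106, 104, 107, 107, 106, 107, 107, 106, 106, 107, 107, 108, 106, 107, 106, 107, 105, 106, 106, 105, 109, 106, 106, 107, 106, 106, 105, 105, 106, 106, 108, 106, 106, 107, 104, 107, 106, 104, 106, 106, 106, 106, 104, 104, 106, 104, 107, 106, 105, 106, 106, 106, 105, 105, 105, 105, 104, 105, 105, 104, 104, 103, 104, 104, 104, 102, 103, 101, 104, 105, 103, 101, 102, 103, 105, 102, 104, 104, 103, 104, 104, 104, 104, 103, 104, 103, 102, 101, 103, 100, 102, 100, 102, 103, 102, 102, 100, 102, 102, 102, 103, 102, 100, 102, 101, 102, 102, 100, 101, 101, 101, 101, 102, 102, 100, 100, 102, 102, 101, 102, 99, 99, 99, 100, 99, 100, 102, 101, 99, 101, 99, 98, 99, 100, 102, 100, 100, 99, 100, 100, 99, 99, 80, 16, 18, 13, 14, 13, 12, 13, 14, 15, 10, 14, 14, 15, 11, 16, 14, 12, 13, 12, 11, 13, 14, 12, 13]
0.72 [390.4, 144.4, 53.2, 56.5]
[array([475., 172.]), array([248. , 191.4]), array([362. , 181.7]), array([267.2, 379.9])]
```

View pics/sc.png

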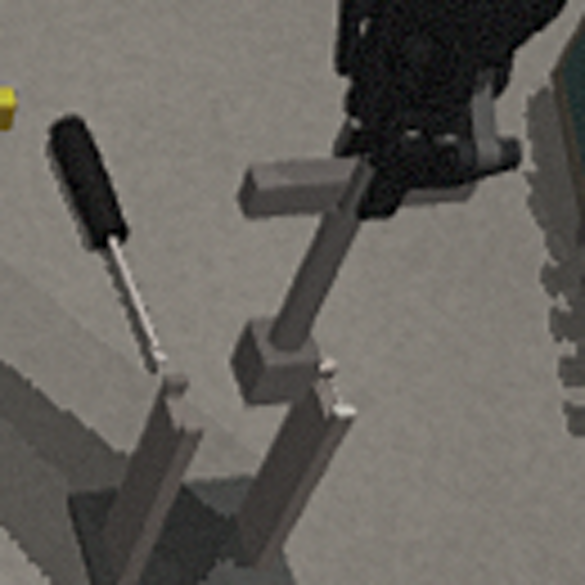

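Emit:
apply_moves([
  [-0.15,0.013,-0.04,0,0,0],
  [-0.3,0.026,-0.04,0,0,0],
  [-0.45,0.039,-0.04,0,0,0],
  [-0.6,0.052,-0.04,0,0,0],
  [-0.76,0.064,-0.04,0,0,0],
])

```text
clock: 13.6
tcp_pos: [0.5729, 0.1261, 0.3162]
orientation: [1.819, 2.561, 0.0]
contact_force: [0.3, -0.3, -2.8]
grip_width: 0.0123
gripper_force: 88.3
```

Emit:
apply_moves([
  [-0.15,0.013,0,0,0,-0.1],
  [-0.3,0.026,0,0,0,-0.2],
  [-0.45,0.039,0,0,0,-0.3],
  [-0.6,0.052,0,0,0,-0.4],
  [-0.76,0.064,0,0,0,-0.5],
])

```text
clock: 14.22
tcp_pos: [0.6505, -0.0482, 0.3161]
orientation: [0.693, 3.064, 0.0]
contact_force: [-0.3, 1.2, -3.3]
grip_width: 0.0118
gripper_force: 88.4
```

Emit:
apply_moves([
  [0,0,0,0,0,0],
  [0,0,0,0,0,0],
  [0,0,0,0,0,0],
])

```text
clock: 14.6
tcp_pos: [0.6498, -0.0455, 0.3164]
orientation: [0.699, 3.063, 0.001]
contact_force: [-0.9, 0.0, -4.1]
grip_width: 0.0121
gripper_force: 88.3
```

```bash
cat > st.py <<'E'
from h import *
np.set_printoptions(precision=4,suppress=True)
o=r.get_obs();T=o["tcp_pos"];M=R.from_rotvec(o["orientation"]).as_matrix()
print("tcp",T,"yaw",np.arctan2(M[1,0],M[0,0]),"z",M[:,2],"q",o["joints"],"F",o["contact_force"],o["moment"])
def to(P,yaw):
    d=M.T@(np.array(P)-T);print("shift units",d/.25,"turn units",-((yaw-np.arctan2(M[1,0],M[0,0])+np.pi)%(2*np.pi)-np.pi)/(np.pi/2))
E
python3 - <<'E'
from st import *
to([.6498,-.047,.315],2.69)
for n in("scene","top"):
    c=r.grab_frame(n)
    for t,q in(("key_bar",.01),("key_socket",-.136)):
        P=proj(c,T+[0,0,q])
        for d in r.landmark_of(c,t)[:4]:
            if np.linalg.norm(d["point"]-P)<30: print(n,t,round(d["conf"],2),np.array(d["point"])-P,"mm/px",np.linalg.norm(atz(c,P,T[2])-atz(c,P+[1,0],T[2]))*1000)
E
```

```text
tcp [ 0.6498 -0.0455  0.3164] yaw 2.692967268565627 z [ 0.0003  0.0003 -1.    ] q [ 0.617   0.5429 -0.9688  1.4637  0.4493  1.3697  0.7488] F [-0.946   0.0112 -4.1017] [ 0.0361 -0.0197  0.0011]
shift units [-0.0027 -0.0055  0.0056] turn units 0.0018890218388029484
scene key_bar 0.88 [1.1571 0.3563] mm/px 1.8017834138877826
scene key_socket 0.9 [0.0234 1.1817] mm/px 1.6822754485837546
top key_bar 0.96 [ 3.634  -1.6642] mm/px 1.8631515854061176
top key_socket 0.87 [ 1.3377 -2.433 ] mm/px 1.8459726564649146
```

Emit:
apply_moves([
  [-0.003,-0.005,0.1,0,0,0],
  [-0.003,-0.005,0.2,0,0,0],
  [-0.003,-0.005,0.3,0,0,0],
  [-0.003,-0.005,0.42,0,0,0],
  [-0.003,-0.005,0.42,0,0,0],
])

```text
clock: 15.52
tcp_pos: [0.6486, -0.0491, 0.2087]
orientation: [-0.7, -3.058, 0.002]
contact_force: [0.7, -0.2, -2.7]
grip_width: 0.0119
gripper_force: 88.2
```

Emit:
apply_moves([
  [0,0,0.02,0,0,0],
  [0,0,0.04,0,0,0],
  [0,0,0.06,0,0,0],
  [0,0,0.06,0,0,0],
])

```text
clock: 16.02
tcp_pos: [0.6501, -0.0487, 0.1958]
orientation: [-0.701, -3.062, 0.0]
contact_force: [0.8, -0.2, -2.4]
grip_width: 0.0121
gripper_force: 88.3
```

```bash
python3 -c "
from st import *
to([.6498,-.047,.166],2.69)"
```

```text
tcp [ 0.6501 -0.0487  0.1958] yaw 2.6911827229682386 z [-0.0004 -0.0002 -1.    ] q [ 0.5959  0.6396 -0.9155  1.6032  0.5396  1.1711  0.6802] F [ 0.8264 -0.2317 -2.4054] [-0.0118  0.0298 -0.0032]
shift units [0.0039 0.0057 0.1193] turn units 0.0007529448268139838
```

Emit:
apply_moves([
  [0.003,0.005,0.015,0,0,0],
  [0.003,0.005,0.03,0,0,0],
  [0.003,0.005,0.045,0,0,0],
  [0.003,0.005,0.045,0,0,0],
])

```text
clock: 16.52
tcp_pos: [0.6499, -0.0472, 0.1843]
orientation: [-0.701, -3.062, 0.0]
contact_force: [-0.2, -0.3, -2.9]
grip_width: 0.0117
gripper_force: 88.3
```

Emit:
apply_moves([
  [0,0,0.02,0,0,0],
  [0,0,0.04,0,0,0],
  [0,0,0.062,0,0,0],
  [0,0,0.062,0,0,0],
])

```text
clock: 17.02
tcp_pos: [0.65, -0.0471, 0.169]
orientation: [-0.701, -3.062, 0.0]
contact_force: [-0.1, -0.9, -2.4]
grip_width: 0.0122
gripper_force: 88.4
```

Emit:
apply_moves([
  [0,0,0,0,0,0.07],
  [0,0,0,0,0,0.14],
  [0,0,0,0,0,0.21],
  [0,0,0,0,0,0.28],
  [0,0,0,0,0,0.35],
])

```text
clock: 17.65
tcp_pos: [0.6503, -0.0463, 0.1693]
orientation: [1.51, 2.755, 0.002]
contact_force: [0.8, 1.6, -4.7]
grip_width: 0.012
gripper_force: 88.1
```

Emit:
apply_moves([
  [0,0,0,0,0,0.07],
  [0,0,0,0,0,0.14],
  [0,0,0,0,0,0.21],
  [0,0,0,0,0,0.28],
  [0,0,0,0,0,0.33],
])

```text
clock: 18.27
tcp_pos: [0.6506, -0.0462, 0.1693]
orientation: [2.164, 2.277, 0.003]
contact_force: [0.8, 0.8, -6.2]
grip_width: 0.0122
gripper_force: 88.0
```

```bash
python3 -c "
from st import *
to([.6498,-.047,.169],1.47)"
```

```text
tcp [ 0.6506 -0.0462  0.1693] yaw 1.621452169858395 z [ 0.0014  0.0011 -1.    ] q [ 0.4414  0.5863 -0.6655  1.6373  0.402   1.0575 -0.2923] F [ 0.8093  0.7646 -6.1531] [ 0.3743 -0.6129  0.2002]
shift units [-0.0031 -0.0034  0.0012] turn units 0.09641744589982758
```

Emit:
apply_moves([
  [-0.003,-0.003,0,0,0,0.04],
  [-0.003,-0.003,0,0,0,0.08],
  [-0.003,-0.003,0,0,0,0.08],
])

```text
clock: 18.65
tcp_pos: [0.6502, -0.0467, 0.1693]
orientation: [2.299, 2.14, 0.004]
contact_force: [3.1, 2.4, -5.8]
grip_width: 0.0122
gripper_force: 87.9
```

```bash
python3 -c "
from st import *"
```

```text
tcp [ 0.6502 -0.0467  0.1693] yaw 1.4991198255823568 z [ 0.0019  0.0015 -1.    ] q [ 0.4252  0.5782 -0.6385  1.64    0.3836  1.0498 -0.4   ] F [ 3.0937  2.4498 -5.7529] [ 0.7465 -1.2002  0.1051]
```

Emit:
apply_moves([
  [-0.002,-0.002,0,0,0,0.03],
  [-0.002,-0.002,0,0,0,0.06],
  [-0.002,-0.002,0,0,0,0.06],
])

```text
clock: 19.02
tcp_pos: [0.6499, -0.0469, 0.1694]
orientation: [2.395, 2.032, 0.005]
contact_force: [4.7, 3.3, -7.4]
grip_width: 0.0118
gripper_force: 88.1
```

```bash
python3 -c "
from st import *"
```

```text
tcp [ 0.6499 -0.0469  0.1694] yaw 1.40695100691772 z [ 0.0026  0.0016 -1.    ] q [ 0.4127  0.5722 -0.6183  1.6421  0.3701  1.0442 -0.4819] F [ 4.6952  3.3257 -7.3824] [ 0.8489 -1.3677  0.6582]
```

Emit:
apply_moves([
  [0,0,0,0,0,0.03],
  [0,0,0,0,0,0.05],
  [0,0,0,0,0,0.05],
])

```text
clock: 19.4
tcp_pos: [0.6498, -0.0468, 0.1694]
orientation: [2.472, 1.937, 0.004]
contact_force: [5.2, 2.3, -7.2]
grip_width: 0.0117
gripper_force: 88.6
```

```bash
python3 - <<'E'
from st import *
c=r.grab_frame("top")
L=cv2.createLineSegmentDetector().detect(cv2.cvtColor(c["pixels"],cv2.COLOR_RGB2GRAY))[0][:,0]
for n in("wrist",):
    c=r.grab_frame(n)
    L=cv2.createLineSegmentDetector().detect(cv2.cvtColor(c["pixels"],cv2.COLOR_RGB2GRAY))[0][:,0]
    for l in L:
        A,B=atz(c,l[:2],T[2]+.021),atz(c,l[2:],T[2]+.021)
        if np.linalg.norm(A-B)>.02 and np.linalg.norm((A+B)[:2]/2-T[:2])<.06: print(np.round(l),np.arctan2(*(B-A)[1::-1])%np.pi)
save(c,"w6")
E
```

```text
tcp [ 0.6498 -0.0468  0.1694] yaw 1.3293012064309535 z [ 0.0025  0.0013 -1.    ] q [ 0.401   0.568  -0.601   1.643   0.3592  1.0406 -0.5514] F [ 5.1682  2.3205 -7.1998] [ 0.8675 -1.4276  1.1551]
[309. 214. 295. 172.] 1.674407645625583
[156. 175. 235. 146.] 0.09970876040963585
[207. 177. 259. 155.] 0.1552021240968172
[247. 154. 178. 180.] 0.11178994273609977
[243. 248. 244. 292.] 1.3301406360133112
[239. 191. 242. 248.] 1.3622090302375156
[268. 331. 268. 183.] 1.342052059484237
[199. 183. 106. 218.] 0.1156508593088108
```

Emit:
apply_moves([
  [0,0,0,0,0,-0.07],
  [0,0,0,0,0,-0.14],
  [0,0,0,0,0,-0.19],
  [0,0,0,0,0,-0.19],
  [0,0,0,0,0,-0.19],
])

```text
clock: 20.12
tcp_pos: [0.6495, -0.0478, 0.1698]
orientation: [2.163, 2.278, 0.003]
contact_force: [3.1, 3.1, -1.9]
grip_width: 0.0119
gripper_force: 89.1
```

```bash
python3 -c "
from st import *
to([.6498,-.047,.316],1.65)"
```

```text
tcp [ 0.6495 -0.0478  0.1698] yaw 1.6222510486188368 z [ 0.0015  0.0009 -1.    ] q [ 0.4449  0.5842 -0.6662  1.6396  0.4013  1.0571 -0.2891] F [ 3.1027  3.107  -1.8901] [ 1.0299 -0.9942  0.0359]
shift units [ 0.0034  0.0024 -0.5847] turn units -0.017665531111715115
```

Emit:
apply_moves([
  [0,0,-0.05,0,0,0],
  [0,0,-0.12,0,0,0],
  [0,0,-0.2,0,0,0],
  [0,0,-0.3,0,0,0],
  [0,0,-0.4,0,0,0],
])

```text
clock: 20.75
tcp_pos: [0.648, -0.0493, 0.2707]
orientation: [-2.164, -2.278, 0.003]
contact_force: [0.2, 0.1, -4.0]
grip_width: 0.0123
gripper_force: 89.0
```

Emit:
apply_moves([
  [0,0,-0.1,0,0,0],
  [0,0,-0.2,0,0,0],
  [0,0,-0.2,0,0,0],
  [0,0,-0.2,0,0,0],
])

```text
clock: 21.25
tcp_pos: [0.648, -0.0489, 0.3184]
orientation: [-2.162, -2.278, 0.003]
contact_force: [-0.2, -0.3, -3.8]
grip_width: 0.012
gripper_force: 89.2
```

```bash
python3 - <<'E'
from st import *
for n in("scene","top"):
    c=r.grab_frame(n)
    for t,q in(("key_bar",.01),("key_socket",-.136)):
        P=proj(c,T+[0,0,q])
        for d in r.landmark_of(c,t)[:4]:
            if np.linalg.norm(d["point"]-P)<30: print(n,t,round(d["conf"],2),np.array(d["point"])-P)
c=r.grab_frame("wrist");save(c,"w7")
L=cv2.createLineSegmentDetector().detect(cv2.cvtColor(c["pixels"],cv2.COLOR_RGB2GRAY))[0][:,0]
for l in L:
    A,B=atz(c,l[:2],T[2]+.021),atz(c,l[2:],T[2]+.021)
    if np.linalg.norm(A-B)>.02 and np.linalg.norm((A+B)[:2]/2-T[:2])<.05: print(np.round(l),np.arctan2(*(B-A)[1::-1])%np.pi)
print(c["pixels"][150:200,257].astype(int).mean(1).round().astype(int).tolist())
E
```

```text
tcp [ 0.648  -0.0489  0.3184] yaw 1.6226543394029402 z [-0.002  -0.0008 -1.    ] q [ 0.4732  0.4619 -0.7109  1.4733  0.3052  1.3214 -0.2099] F [-0.1628 -0.2802 -3.8061] [-0.0551  0.0163  0.0257]
scene key_bar 0.93 [0.8331 0.0597]
scene key_socket 0.87 [1.974  0.1327]
top key_bar 0.69 [ 1.0084 -0.32  ]
top key_socket 0.96 [ 1.1038 -2.8631]
[243. 202. 243. 331.] 1.6114547602809743
[267. 296. 269. 191.] 1.6243627646732437
[314. 227. 333. 262.] 2.129392368543506
[153, 139, 131, 131, 128, 112, 63, 72, 97, 116, 106, 82, 66, 67, 68, 68, 67, 70, 91, 134, 160, 173, 184, 189, 190, 191, 190, 191, 190, 192, 191, 191, 190, 191, 192, 190, 190, 191, 191, 189, 189, 189, 190, 189, 188, 189, 169, 110, 111, 110]
```

View pics/w7.png

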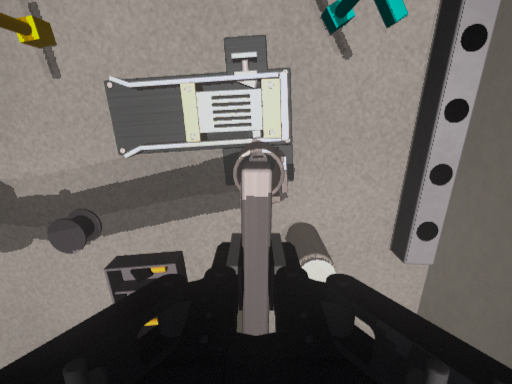

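```bash
python3 -c "
from st import *
to([.495,.301,.3184],1.905)"
```

```text
tcp [ 0.6486 -0.0484  0.3187] yaw 1.6231648009870034 z [-0.0009  0.0001 -1.    ] q [ 0.473   0.4623 -0.7115  1.472   0.305   1.3212 -0.2098] F [ 0.7614 -0.267  -3.3803] [ 0.0036  0.0478 -0.005 ]
shift units [ 1.4279 -0.5406  0.0019] turn units -0.17942186024082574
```

Emit:
apply_moves([
  [0.14,-0.054,0,0,0,0],
  [0.29,-0.108,0,0,0,0],
  [0.43,-0.16,0,0,0,0],
  [0.57,-0.216,0,0,0,0],
  [0.71,-0.27,0,0,0,0],
])

```text
clock: 22.22
tcp_pos: [0.5715, 0.1264, 0.3193]
orientation: [2.162, 2.279, -0.0]
contact_force: [0.3, -0.4, -3.4]
grip_width: 0.0118
gripper_force: 89.0
```

Emit:
apply_moves([
  [0.14,-0.054,0,0,0,-0.04],
  [0.29,-0.108,0,0,0,-0.08],
  [0.43,-0.16,0,0,0,-0.12],
  [0.57,-0.216,0,0,0,-0.16],
  [0.71,-0.27,0,0,0,-0.18],
])

```text
clock: 22.85
tcp_pos: [0.4949, 0.3001, 0.3193]
orientation: [1.818, 2.562, 0.0]
contact_force: [-0.4, 0.7, -3.3]
grip_width: 0.012
gripper_force: 89.1
```

Emit:
apply_moves([
  [0,0,0,0,0,0],
  [0,0,0,0,0,0],
  [0,0,0,0,0,0],
])

```text
clock: 23.22
tcp_pos: [0.4963, 0.2978, 0.3191]
orientation: [1.823, 2.558, -0.001]
contact_force: [0.7, -0.3, -2.3]
grip_width: 0.012
gripper_force: 89.0
```

```bash
python3 -c "
from st import *
to([.495,.301,.153],1.905)"
```

```text
tcp [0.4963 0.2978 0.3191] yaw 1.903462373790925 z [ 0.0001 -0.0008 -1.    ] q [ 0.0425  0.3746 -0.899   1.6363  0.3043  1.279  -0.5788] F [ 0.746  -0.262  -2.2819] [-0.0499  0.0323 -0.0257]
shift units [ 0.0145 -0.0007  0.6644] turn units -0.0009788832472075728
```

Emit:
apply_moves([
  [0.013,0,0.15,0,0,0],
  [0.013,0,0.3,0,0,0],
  [0.013,0,0.45,0,0,0],
  [0.013,0,0.6,0,0,0],
  [0.013,0,0.6,0,0,0],
])

```text
clock: 23.85
tcp_pos: [0.4935, 0.2996, 0.1666]
orientation: [-1.821, -2.558, 0.009]
contact_force: [-0.9, 0.3, -2.5]
grip_width: 0.0123
gripper_force: 89.0
```

```bash
python3 -c "
from st import *
to([.495,.301,.1515],1.905)"
```

```text
tcp [0.4935 0.2996 0.1666] yaw 1.9041465975970335 z [-0.0049 -0.0036 -1.    ] q [-0.0294  0.5212 -0.8275  1.81    0.4453  1.0145 -0.7017] F [-0.8732  0.284  -2.5477] [-0.0227  0.0387  0.0292]
shift units [0.0035 0.0078 0.0605] turn units -0.0005432928435143366
```

Emit:
apply_moves([
  [0.003,0.005,0.02,0,0,0],
  [0.003,0.006,0.04,0,0,0],
  [0.003,0.006,0.06,0,0,0],
  [0.003,0.006,0.06,0,0,0],
])

```text
clock: 24.35
tcp_pos: [0.4955, 0.3032, 0.1543]
orientation: [1.82, 2.561, -0.0]
contact_force: [-0.2, 0.3, -2.4]
grip_width: 0.012
gripper_force: 89.0
```

Emit:
apply_moves([
  [-0.006,0,0.008,0,0,0],
  [-0.006,0,0.014,0,0,0],
  [-0.006,0,0.014,0,0,0],
])

```text
clock: 24.72
tcp_pos: [0.4963, 0.3017, 0.1515]
orientation: [1.82, 2.56, -0.0]
contact_force: [-2.0, -2.7, 5.2]
grip_width: 0.0118
gripper_force: 90.1
```

Resting on the fork now (force rose to +5 N). Release, check, and rise.

Emit:
apply_moves([
  [0,0,0,0,0,0],
  [0,0,0,0,0,0],
  [0,0,0,0,0,0],
  [0,0,0,0,0,0],
  [0,0,0,0,0,0],
], claw=1)

```text
clock: 25.35
tcp_pos: [0.4961, 0.302, 0.1508]
orientation: [-1.82, -2.561, -0.0]
contact_force: [0.4, -0.4, 0.0]
grip_width: 0.0852
gripper_force: 0.0
```

Emit:
apply_moves([
  [0,0,-0.1,0,0,0],
  [0,0,-0.3,0,0,0],
  [0,0,-0.5,0,0,0],
  [-0.2,0,-0.64,0,0,0],
  [-0.2,0,-0.64,0,0,0],
])

```text
clock: 25.98
tcp_pos: [0.5159, 0.2515, 0.3134]
orientation: [1.826, 2.551, 0.005]
contact_force: [0.6, 0.1, -0.6]
grip_width: 0.0856
gripper_force: 0.0
```

```bash
python3 - <<'E'
from st import *
c=r.grab_frame("wrist");save(c,"w8")
for t,z in dict(stand=0,stand_rest=.161,key_bar=.161).items():
    for d in r.landmark_of(c,t)[:2]: print(t,np.round(d["point"],1),round(d["conf"],2),atz(c,d["point"],z))
L=cv2.createLineSegmentDetector().detect(cv2.cvtColor(c["pixels"],cv2.COLOR_RGB2GRAY))[0][:,0]
for l in L:
    A,B=atz(c,l[:2],.172),atz(c,l[2:],.172)
    if np.linalg.norm(A-B)>.03 and np.linalg.norm((A+B)[:2]/2-[.5,.3])<.05: print(np.round(l),A[:2],B[:2],np.arctan2(*(B-A)[1::-1])%np.pi)
s=r.grab_frame("scene");print(s["shot"])
for t,P in(("key_bar",[.4955,.3008,.161]),("key_socket",[.4955,.3008,.015])):
    print(proj(s,P),[(np.round(d["point"],1),round(d["conf"],2)) for d in r.landmark_of(s,t)[:4]])
cv2.imwrite("pics/fin.png",np.hstack([cv2.resize(s["pixels"][150:270,340:440,::-1],None,fx=4,fy=4),cv2.resize(s["pixels"][170:290,200:300,::-1],None,fx=4,fy=4)]))
E
```

```text
tcp [0.5159 0.2515 0.3134] yaw 1.8988027798529636 z [ 0.0054 -0.0002 -1.    ] q [ 0.1303  0.3642 -0.893   1.6594  0.2999  1.2572 -0.4953] F [ 0.6188  0.0833 -0.6252] [ 0.0161  0.0307 -0.0079]
stand [253.1 126.7] 0.84 [0.4974 0.2975 0.    ]
stand_rest [251.8 128.7] 0.7 [0.4948 0.3033 0.161 ]
key_bar [ 70.9 239.7] 0.89 [0.3407 0.1227 0.161 ]
key_bar [252.8 130.3] 0.68 [0.4963 0.3022 0.161 ]
[259. 181. 258.  97.] [0.5183 0.2574] [0.4912 0.3335] 1.9133612190333147
[246.  88. 246. 123.] [0.4778 0.3371] [0.4877 0.3071] 1.8902878318184142
[247. 124. 246. 164.] [0.4888 0.3063] [0.5005 0.2691] 1.877831647096687
[283.  87. 282. 159.] [0.5102 0.3493] [0.5327 0.2853] 1.9098793529959674
[224. 148. 221.  88.] [0.4746 0.2774] [0.4563 0.3298] 1.9077782752571055
24
[398.0881 196.9192] [(array([321.4, 133.5]), 0.9), (array([398.4, 194.4]), 0.68), (array([316.2, 289.8]), 0.62)]
[381.9541 230.6524] [(array([305.6, 321. ]), 0.97), (array([314.8, 170.1]), 0.96), (array([381. , 231.8]), 0.9)]
```

```bash
python3 -c "
from bench import r
print(r.hand_in())"
```

```text
the job is handed in; nothing more can be done
None
```

I pushed the module home, locked it with the T-key, hung the key back in the fork stand and handed the job in at about 26 s of the 72 s; no verdict came back, and I judged the catch and the stem's locked angle from camera pictures and wrist forces rather than reading them directly.

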